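# Put the clean serving spoon away in the covered cutlery box

### The arm

A 6-joint arm with a two-finger parallel gripper is mounted at the origin on the work surface. World frame = base frame: x ahead of the robot, y to its left, z up, the work surface at z = 0. Lengths are in m, angles in rad, forces in N, time in s.
With the tool pointing down it reaches from about 0.35 to 0.725 m from the base axis. Payload 4.3 kg.
Tool frame: the origin (TCP) lies between the finger pads; the fingertips stand ahead of it and the grasp point (between the pads) is the TCP (robot.finger_overhang is the z of the fingertips in the tool frame, in m); z points along the fingers, y is the line along which they close (so a half turn about z gives the same grasp; the last joint's range is limited). The gripper opens to 85 mm and grips with 20 to 120 N. Pads are 22 mm wide; open, the fingers measure 114 mm over their backs; the gripper's body (76 mm by 85 mm) begins 54 mm behind the grasp point. The pads swing forward as they close: fully open they stand 13 mm farther back than shut.
Start: joints at [-1.373, 0.377, 0.081, 1.274, 0, 1.46], TCP at [0.174, -0.548, 0.25] pointing down, gripper open.
Joint ranges: [-2.72, 2.72], [-0.84, 1.66], [-1.02, 1.22], [-1.77, 2.12], [-1.37, 1.28], [-3.14, 3.14]. Speed limits (rad/s): [2.57, 2.57, 3.14, 3.14, 3.14, 3.14].

### API

Orientations are given as a rotation vector (axis times angle).
In Python, from workcell import robot, capture, camera_params gives the robot as it stands.
- The arm moves only by the tool send_rows, never from a script. Its argument "commands" is a list of rows, each a list of 7 numbers: the turn, a rotation vector about the tool's x, y, z in rad, then the shift along the tool's x, y, z in mm, then the finger opening in mm, from 0 to 85.4. In form: [[wx, wy, wz, tx, ty, tz, hand], ...]. A call has 1 to 5 rows; each row is the pose to reach, as a shift and turn from the pose commanded when the call began, along the tool's axes at that moment; what a row does not reach only later rows make up. A row lasts 1/10 s, in which the tool goes at most 50 mm and 8.59 degrees, less where a joint would pass 70% of its speed; a pose out of reach is approached as far as the arm can. A call with a gripper value outside its range is refused whole. The fingers move at their own pace and stop on an object; "force" is the grip in N (left out, the last holds). Time passes only in rows, so rows that repeat a pose let the fingers close. It gives the time, the measured TCP pose, the force, the opening and the grip force at its end, in the units of the state.
- robot.sense(): the state, without advancing time (a new reading comes with each control period).
- capture(name): name is "side" or "top"; returns the picture (384x512x3 uint8, red, green, blue); there is no depth.
- camera_params(name): a dict with "fx", "fy", "cx", "cy" (pixels), "distortion" ([k1, k2, p1, p2, k3] as OpenCV has them; the pictures are not rectified), "origin" and "orientation" of the camera in the world. Camera axes: x right, y down, z forward; pixel columns grow to the right and rows downward; lengths in m; the calibration is good to about 2 mm. A picture is of the moment at which its call begins. camera_params takes no time and is no camera call.
- robot.close_job(): hands the job in; it is judged then, once.
The state is a dict: "t": time; "q": joint angles; "qvel": joint speeds; "effort": joint torques, N m; "tool_pos": TCP position; "orientation": TCP orientation; "contact_force": force on the tool from outside, world axes, zero at the start; "moment": the same for the moment, N m; "opening": finger opening in m; "finger_force": force on a finger pad.
Only numpy, scipy, OpenCV 4.12 (cv2) and the standard library are available. Lean on these libraries where they do the work, as an engineer would, in place of code of your own. Each camera call takes 0.05 s, during which the arm holds its last target. There are 200 camera calls.

### The job

Put the blue-handled serving spoon from the drainer away: slide back the cover of the grey cutlery box, lay the spoon flat in the empty lane beside the fork, its handle at the same end as the fork's, and slide the cover fully home again. Lay it in gently: do not drop it or let it topple into the box. Leave the red turner, the fork and everything else on the counter where they are.

Things in the scene. Friction and masses are not known exactly. Their poses are not given: they have to be found in the camera images.
- cutlery_box: Grey cutlery box, fixed, 222 (x) x 184 (y) x 60 mm high; origin: centre of its underside. Its x points away from the robot (yaw within 0.2). Floor 4 thick; walls 6 thick: sides 60 high, front end (-x, near the robot) 57, far end 49. Inside x -105..105. A divider 4 thick, 42 high, at y -8 parts a wide empty spoon lane (y -6..86) from a fork lane (y -86..-10).
- spoon_lane (a point): Middle of the spoon lane's floor (x 0, y 40, z 4 mm in the box frame; its axes are the box's). The box may stand at the robot's left or right, the drainer on the other side.
- cover (a joint): Slide of the box's cover in m: 0 = home against the front end wall, box shut; grows as the cover slides towards box +x (away from the robot) out over the far end, to a stop at 0.190, where it still covers the far 20 mm inside. Blue-grey flat cover 215 x 170 x 5 mm, top face 55 mm above the worktop. It takes about 2 N to slide (plus 4 N per m/s) and stays where it is left.
- cover_grip (a point): Top middle of the white grip bar across the cover near its front edge: 14 mm thick along the slide, 110 wide across it, 20 high (foot 55, top 75 mm above the worktop). Moves with the cover; with the cover home it lies at x -85, y 0 in the box frame.
- drainer: White cutlery drainer, fixed, 46 (x) x 162 (y) x 95 mm high, origin: centre of its underside, yaw 1.3 to 1.85: the row of cells (its y) runs roughly along the robot's x. Three cells, 40 x 50 inside, centred at y -53, 0, 53, floor at 4. The spoon stands in one outer cell, the turner in the other; the middle one is empty.
- spoon: Serving spoon, 165 mm long, about 90 g, standing upright in the drainer, handle up, 74 mm above the rim. z runs along it from the bowl's tip (origin) to the handle's end. Blue handle z 75..165, 18 wide (y), 14 thick (x), flat sides; steel bowl z 0..56, 40 wide, 12 thick, hollow to +x. Its y is along the drainer's y at the start. Lying flat its axis is 7 mm up.
- spoon_end (a point): End of the spoon's handle, on its axis. In the box either face of the spoon may be up. The box is too deep and narrow for a tilted gripper: lay the spoon down outside first and take it again straight from above.
- board: Beech chopping board lying in the middle between box and drainer, fixed, 150 (x) x 190 (y) x 10 thick, clean and clear: room to set the spoon down. Origin: centre of its underside, its top is 10 higher.
- turner: Slotted turner with a red handle of the same size, standing in the other outer cell of the drainer; leave it.
- fork: Fork with a blue handle lying in the fork lane of the box, 175 long, 24 wide, 12 high, lying along the box's x with its handle at the front (-x) end. Origin: middle of its underside; leave it.
- mug: Blue mug, 80 wide, 92 high, standing beyond the board; bystander. Origin: centre of its underside.
- creamer: White creamer canister with a navy lid, 80 wide, 172 high, at the robot's left; bystander. Origin: centre of its underside.
- water: Clear water bottle, 66 wide, 215 high, at the robot's right; bystander. Origin: centre of its underside.
- scourer: White bottle with a blue cap, 72 wide, 210 high, at the robot's right; bystander. Origin: centre of its underside.
- coffee_box: Red coffee carton 120 x 160 x 120 high, at the robot's left; bystander. Origin: centre of its underside.
Not all that is in view belongs to the job. What is shaped like the spoon but green or orange is not meant.

How it is judged:
On the way, in this order (a step that is already met when the one before it is completed fails the run):
1. the cover is slid back, at least 100 mm open (value of joint cover above 0.1 m), for 0.1 s.
2. the spoon lies flat in the spoon lane, handle to the front end, let go (y of spoon in the frame of cutlery_box between -0.003 and 0.086 m and y of spoon_end in the frame of cutlery_box between -0.003 and 0.086 m and z of spoon in the frame of cutlery_box between 0 and 0.026 m and z of spoon_end in the frame of cutlery_box between 0 and 0.026 m and x of spoon_end in the frame of cutlery_box below -0.03 m and x of spoon in the frame of cutlery_box above 0.03 m and contact force between the fingers and spoon below 0.1 N and linear speed of spoon below 0.02 m/s), for 0.2 s.
At the end, for the whole second after the job is handed in: Cover within 4 mm of home; spoon flat and still in the spoon lane, both its ends in the lane and under 26 mm above the box's underside, handle end over 30 mm to the front of the middle and bowl tip over 30 mm to the far side; fork in its lane, turner in the drainer (value of joint cover below 0.004 m and y of spoon in the frame of cutlery_box between -0.003 and 0.086 m and y of spoon_end in the frame of cutlery_box between -0.003 and 0.086 m and z of spoon in the frame of cutlery_box between 0 and 0.026 m and z of spoon_end in the frame of cutlery_box between 0 and 0.026 m and x of spoon_end in the frame of cutlery_box below -0.03 m and x of spoon in the frame of cutlery_box above 0.03 m and linear speed of spoon below 0.02 m/s and horizontal distance between turner and drainer below 0.075 m and angle between turner's own z axis and vertical below 0.3 rad and y of fork in the frame of cutlery_box below -0.02 m and z of fork in the frame of cutlery_box below 0.02 m); the robot touches nothing.
It fails at once if the spoon is dropped or topples into the box (faster than 0.65 m/s or 6 rad/s while its bowl is inside) ((linear speed of spoon above 0.65 m/s or angular speed of spoon above 6 rad/s) and z of spoon in the frame of cutlery_box between -0.01 and 0.055 m and x of spoon in the frame of cutlery_box between -0.115 and 0.115 m and y of spoon in the frame of cutlery_box between -0.095 and 0.095 m).
It fails at once if a bystander on the counter is pushed more than 30 mm (distance of any of mug, creamer, water, scourer, coffee_box from where it was at the start of the episode above 0.03 m).
It fails at once if the turner or the fork is moved more than 30 mm (distance of any of turner, fork from where it was at the start of the episode above 0.03 m).
It also fails if it takes over 70 s, if anything falls off the work surface, if the arm or the gripper's body presses on something with over 40 N, if the wrist force passes 120 N, or if a joint passes its speed limit or range.

## Working session

There is one attempt and no reset: what is moved stays moved. The work goes in short steps, Python scripts to look and compute and a tool call to move; the robot and the scene stay as the last step left them, time stands still between calls to the robot, and variables do not carry over. Pictures are saved under pics/ and viewed, at most 10 in all, crops included, and the job is handed in when it is done.

Besides the shell and the picture viewer there is one more tool, called after "Request:" in YAML: its name, and indented under it one key for each argument. send_rows: Moves the arm, as the interface text tells. Its arguments: {"type":"object","properties":{"commands":{"type":"array","items":{"type":"array","items":{"type":"number"}}},"force":{"type":"number"}},"required":["commands"]}

```bash
mkdir -p pics; python3 - <<'E'
from workcell import robot, capture, camera_params
import cv2,numpy as np
for n in("top","side"):
    im=capture(n); cv2.imwrite(f"pics/{n}0.png",cv2.resize(im[:,:,::-1],None,fx=1.5,fy=1.5)); np.save(f"{n}0.npy",im)
    print(n,camera_params(n))
print(robot.sense(), robot.finger_overhang)
E
```

```text
top {'fx': 476.6377080659873, 'fy': 476.6377080659873, 'cx': 249.35811052149313, 'cy': 180.16560590752164, 'distortion': array([-0.15340522,  0.        ,  0.        ,  0.        ,  0.        ]), 'origin': array([0.34453614, 0.00714292, 2.04054179]), 'orientation': array([-2.15371094,  2.17395997, -0.10794143])}
side {'fx': 445.6049511010794, 'fy': 445.6049511010794, 'cx': 257.4010398481625, 'cy': 195.6248825825103, 'distortion': array([0.05347415, 0.        , 0.        , 0.        , 0.        ]), 'origin': array([0.02494093, 0.75644252, 1.1971599 ]), 'orientation': array([-0.84542391,  2.63293555, -0.97840351])}
{'t': 0.1, 'q': array([-1.37330987e+00,  3.77995445e-01,  7.97740159e-02,  1.27443205e+00,
       -9.54012763e-06,  1.46051788e+00]), 'qvel': array([ 1.85640062e-05, -6.29265070e-04,  3.70411801e-03, -1.57887569e-03,
       -9.03905435e-04,  1.05307911e-03]), 'effort': array([ 9.93165922e-04, -4.64694929e+01,  2.70581281e+01,  1.19892097e-02,
       -1.19641081e-04,  8.05444778e-07]), 'tool_pos': array([ 0.17408838, -0.5474235 ,  0.24945682]), 'orientation': array([-3.10263678e+00, -4.81245985e-01,  1.42048919e-04]), 'contact_force': array([ 0.42099262, -0.12463193, -0.41249318]), 'moment': array([-0.02153332, -0.01960935,  0.05214069]), 'finger_force': 0.0, 'opening': 0.08528995821822233} 0.019
```

View pics/top0.png

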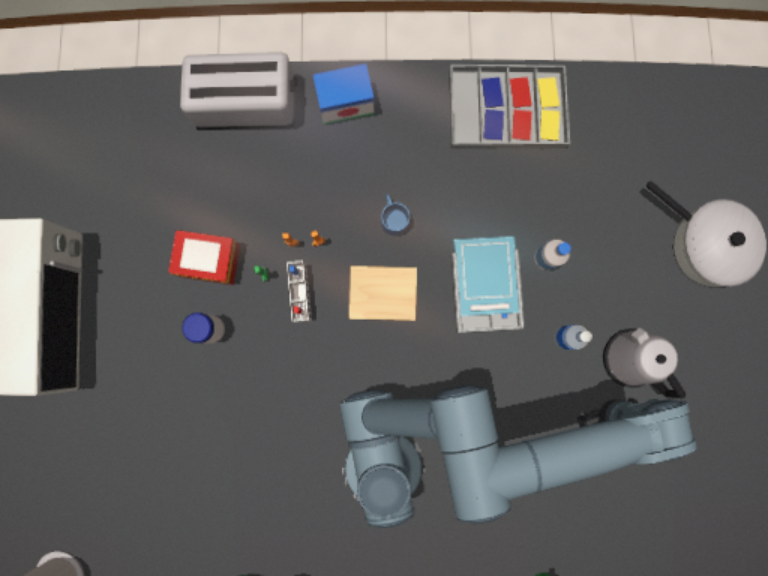

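View pics/side0.png

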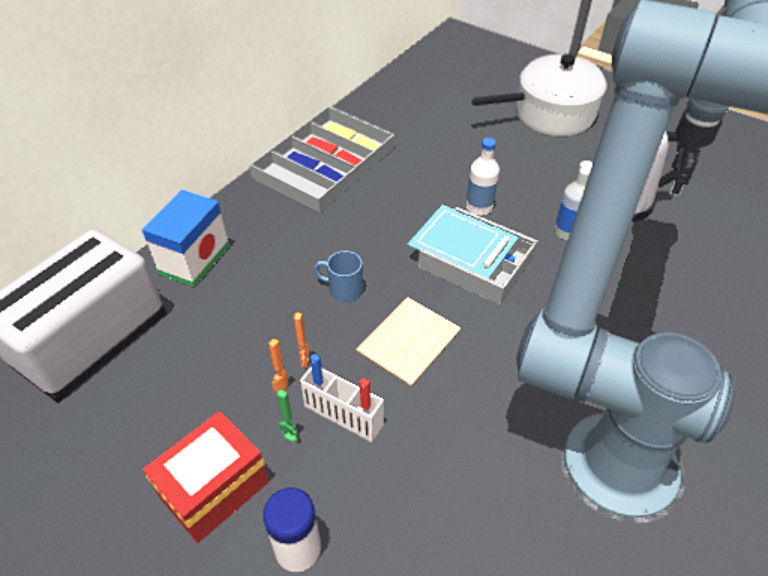

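Top view (1.5× px): the spoon's blue handle is at (293,268), in the drainer's far cell. Things that could be mistaken for it:
- orange ones at (290,240) and (317,238)
- green one at (262,272)
- red turner at (296,310)
- fork handle in the box at (505,315)

I choose blue at (293,268). The box is on the right with its cover partly open and the grip bar at (490,308). The board is at (383,293).

```bash
cat >h.py <<'E'
import cv2,numpy as np
from scipy.spatial.transform import Rotation as R
from workcell import robot,capture,camera_params
def ray(n,uv):
    c=camera_params(n);K=np.array([[c['fx'],0,c['cx']],[0,c['fy'],c['cy']],[0,0,1]])
    p=cv2.undistortPoints(np.array(uv,float).reshape(-1,1,2),K,c['distortion'])[:,0]
    d=np.c_[p,np.ones(len(p))]@R.from_rotvec(c['orientation']).as_matrix().T
    return np.array(c['origin']),d
def plane(n,uv,z):
    o,d=ray(n,uv);return o+d*((z-o[2])/d[:,2])[:,None]
def tri(uvt,uvs):
    o1,d1=ray('top',[uvt]);o2,d2=ray('side',[uvs]);d1=d1[0];d2=d2[0]
    s=np.linalg.lstsq(np.c_[d1,-d2],o2-o1,rcond=None)[0]
    a=o1+s[0]*d1;b=o2+s[1]*d2;return (a+b)/2,np.linalg.norm(a-b)
def proj(n,P):
    c=camera_params(n);K=np.array([[c['fx'],0,c['cx']],[0,c['fy'],c['cy']],[0,0,1]])
    Rm=R.from_rotvec(c['orientation']).as_matrix().T
    return cv2.projectPoints(np.array(P,float).reshape(-1,1,3),cv2.Rodrigues(Rm)[0],-Rm@c['origin'],K,c['distortion'])[0][:,0]
def blobs(im,lo,hi,roi,amin=5):
    x0,y0,x1,y1=roi;h=cv2.cvtColor(im,cv2.COLOR_RGB2HSV);m=cv2.inRange(h,lo,hi)
    k=np.zeros_like(m);k[y0:y1,x0:x1]=m[y0:y1,x0:x1]
    c=cv2.findContours(k,cv2.RETR_EXTERNAL,cv2.CHAIN_APPROX_NONE)[0]
    return [q for q in c if len(q)>=amin]
E
python3 - <<'E'
from h import *
t=np.load('top0.npy');s=np.load('side0.npy')
def show(nm,im,lo,hi,roi,a=5):
    for c in blobs(im,lo,hi,roi,a):
        r=cv2.minAreaRect(c);y=c[:,0,1];x=c[:,0,0]
        print(nm,'c',np.round(r[0],1),'wh',np.round(r[1],1),'bbox',x.min(),y.min(),x.max(),y.max())
for nm,lo,hi in(('blue',(105,120,60),(125,255,255)),('orange',(5,150,100),(18,255,255)),('green',(45,120,50),(80,255,255)),('red',(0,180,100),(4,255,255))):
    show('top '+nm,t,lo,hi,(165,150,225,220)); show('side '+nm,s,lo,hi,(170,200,260,305))
c=max(blobs(t,(10,40,120),(25,160,255),(220,170,290,220)),key=len)
b=cv2.boxPoints(cv2.minAreaRect(c));P=plane('top',b,.01);print('board',P.round(3).tolist(),P.mean(0))
c=max(blobs(t,(85,80,120),(105,255,255),(295,150,355,225)),key=len)
b=cv2.boxPoints(cv2.minAreaRect(c));P=plane('top',b,.055);print('cover',P.round(3).tolist(),P.mean(0))
m=np.hstack([cv2.resize(t[140:230,165:235],None,fx=5,fy=5,interpolation=2),cv2.resize(t[150:240,290:360],None,fx=5,fy=5,interpolation=2)])
cv2.imwrite('pics/c1.png',m[:,:,::-1])
E
```

```text
top blue c [194. 179.] wh [4. 2.] bbox 193 177 195 181
side blue c [210. 246.] wh [20.3  7.2] bbox 206 236 214 256
top orange c [192.4 159.7] wh [11.5  5.4] bbox 188 155 198 163
top orange c [210.8 158.8] wh [9.2 7.1] bbox 208 154 216 163
side orange c [185.2 242.7] wh [34.1  9.6] bbox 179 226 191 260
side orange c [201.3 227.7] wh [34.7  6.2] bbox 196 211 205 245
top green c [174.  181.4] wh [10.5  4.6] bbox 170 178 178 186
side green c [189.5 277. ] wh [34.7  9.4] bbox 185 260 197 293
top red c [197.5 206.5] wh [3. 3.] bbox 196 205 199 208
side red c [171.3 303.6] wh [2.2 2.7] bbox 170 302 173 304
side red c [243.  263.5] wh [ 6. 17.] bbox 240 255 246 272
board [[0.575, 0.094, 0.01], [0.573, -0.099, 0.01], [0.419, -0.097, 0.01], [0.421, 0.094, 0.01]] [ 0.49714547 -0.00218472  0.01      ]
cover [[0.638, -0.213, 0.055], [0.647, -0.373, 0.055], [0.429, -0.381, 0.055], [0.421, -0.223, 0.055]] [ 0.53375198 -0.29738116  0.055     ]
```

View pics/c1.png

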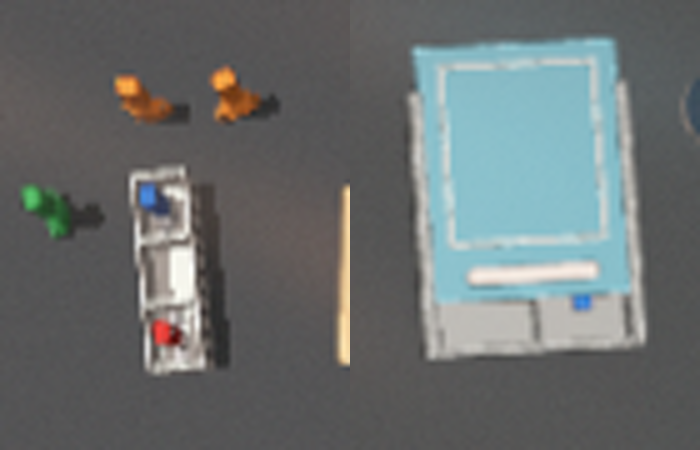

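The crop confirms the choice: the blue handle stands in the drainer's far cell, with the red turner in the near one. The cover is about 50 mm open and the white bar is at top px (326,204).

```bash
python3 - <<'E'
from h import *
A=lambda L:[(165+x/5,140+y/5) for x,y in L]
B=lambda L:[(290+(x-350)/5,150+y/5) for x,y in L]
print('spoon tri',tri(A([(150,190)])[0],(209.5,237.5)),'plane',plane('top',A([(150,190)]),.169))
print('turner',plane('top',A([(163,328)]),.169))
print('oranges',tri(A([(127,83)])[0],(183,228)),tri(A([(223,77)])[0],(198.5,212)),'green',tri(A([(33,195)])[0],(189,262)))
print('drainer rim',plane('top',A([(130,174),(185,168),(206,362),(148,372)]),.095).round(3).tolist())
print('bar',plane('top',B([(468,276),(598,268)]),.075).round(3).tolist())
print('box front: L base/top,R top',plane('top',B([(427,357),(437,350)]),.0).round(3).tolist(),plane('top',B([(427,357),(437,350),(645,345),(630,348)]),.058).round(3).tolist())
print('right wall top',plane('top',B([(645,345),(623,80)]),.06).round(3).tolist(),'left',plane('top',B([(430,340),(418,110)]),.06).round(3).tolist())
print('cover front',plane('top',B([(435,300),(632,293)]),.055).round(3).tolist())
print('mug etc side'); 
print(R.from_rotvec(robot.sense()['orientation']).as_matrix().round(3))
E
```

```text
spoon tri (array([0.55633443, 0.23500198, 0.16179429]), np.float64(0.0021684574061288254)) plane [[0.5546063  0.23352995 0.169     ]]
turner [[0.44513599 0.22299544 0.169     ]]
oranges (array([0.64176351, 0.25330186, 0.16002187]), np.float64(0.0005775786219502011)) (array([0.64781547, 0.17747561, 0.1520391 ]), np.float64(0.0013709025740026401)) green (array([0.55267111, 0.32876623, 0.15814107]), np.float64(0.00017056286513373665))
drainer rim [[0.576, 0.259, 0.095], [0.581, 0.214, 0.095], [0.421, 0.196, 0.095], [0.413, 0.244, 0.095]]
bar [[0.447, -0.246, 0.075], [0.453, -0.354, 0.075]]
box front: L base/top,R top [[0.382, -0.219, 0.0], [0.388, -0.228, 0.0]] [[0.381, -0.212, 0.058], [0.387, -0.221, 0.058], [0.389, -0.395, 0.058], [0.386, -0.383, 0.058]]
right wall top [[0.389, -0.395, 0.06], [0.612, -0.383, 0.06]] left [[0.395, -0.215, 0.06], [0.588, -0.209, 0.06]]
cover front [[0.429, -0.22, 0.055], [0.432, -0.386, 0.055]]
mug etc side
[[ 0.953  0.303 -0.   ]
 [ 0.303 -0.953  0.002]
 [ 0.    -0.002 -1.   ]]
```

Request:
send_rows:
  commands:
    - [0,0,0.13,177,-140,0,0]
    - [0,0,0.26,177,-140,0,0]
    - [0,0,0.26,177,-140,0,0]
    - [0,0,0.26,177,-140,0,0]
    - [0,0,0.26,177,-140,0,0]
  force: 40

```text
t: 0.6
tool_pos: [0.3015, -0.3573, 0.2499]
orientation: [-3.138, -0.079, 0.0]
contact_force: [0.6, 0.3, -1.0]
opening: 0.0123
finger_force: 0.0
```

Request:
send_rows:
  commands:
    - [0,0,0,40,-25,40,0]
    - [0,0,0,80,-50,80,0]
    - [0,0,0,111,-50,120,0]
    - [0,0,0,111,-50,166,0]
    - [0,0,0,111,-50,166,0]

```text
t: 1.1
tool_pos: [0.4077, -0.3023, 0.0794]
orientation: [-3.135, -0.079, 0.008]
contact_force: [-1.1, 0.8, 0.3]
opening: 0.0001
finger_force: 0.0
```

```bash
python3 - <<'E'
from h import *
im=capture('side');cv2.imwrite('pics/s1.png',cv2.resize(im[90:250,220:420],None,fx=3.5,fy=3.5)[:,:,::-1]);print(robot.sense()['tool_pos'])
E
```

```text
[ 0.40705423 -0.30206169  0.0787473 ]
```

View pics/s1.png

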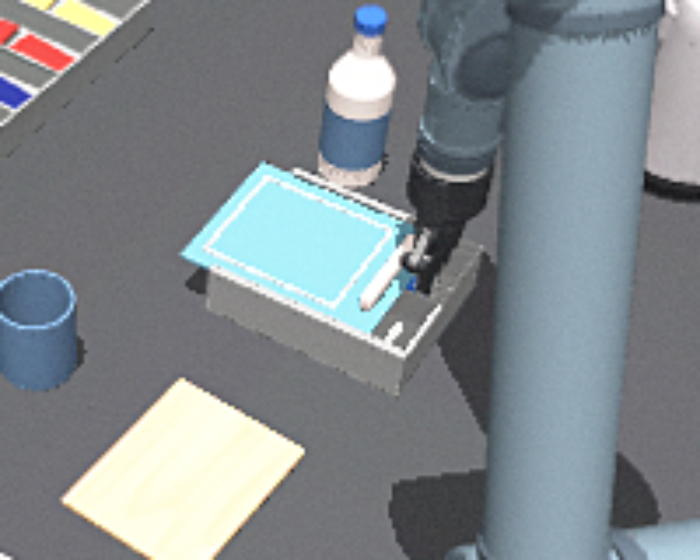

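Fingers are closed just in front of the white bar, at crop (420,265), clear of the cover. Pushing it open.

Request:
send_rows:
  commands:
    - [0,0,0,20,0,-1,0]
    - [0,0,0,50,0,-1,0]
    - [0,0,0,80,0,-2,0]
    - [0,0,0,110,0,-2,0]
    - [0,0,0,135,0,-2,0]

```text
t: 1.65
tool_pos: [0.5434, -0.2988, 0.0861]
orientation: [-3.14, -0.075, 0.005]
contact_force: [-3.2, -0.2, 0.1]
opening: -0.0004
finger_force: 1.5
```

Request:
send_rows:
  commands:
    - [0,0,0,20,0,0,0]
    - [0,0,0,32,0,0,0]
    - [0,0,0,38,0,0,0]
    - [0,0,0,38,0,0,0]
    - [0,0,0,25,0,-20,0]

```text
t: 2.15
tool_pos: [0.5679, -0.2973, 0.1041]
orientation: [-3.139, -0.076, 0.004]
contact_force: [-0.2, 0.4, 0.3]
opening: 0.0001
finger_force: 0.0
```

```bash
cat >>h.py <<'E'
def pose(yaw_y,tilt=0.,ax=None):
    """tool y at world yaw; tool z = cos(tilt) down + sin(tilt) to the left of y"""
    d=np.array([np.cos(yaw_y),np.sin(yaw_y),0]);n=np.array([-d[1],d[0],0])
    z=np.sin(tilt)*n-np.cos(tilt)*np.array([0,0,1.]);return np.c_[np.cross(d,z),d,z]
def go(p,M):
    s=robot.sense();M0=R.from_rotvec(s['orientation']).as_matrix()
    w=R.from_matrix(M0.T@M).as_rotvec();t=M0.T@(np.array(p)-s['tool_pos'])*1000
    print('turn',w.round(3),'deg %.0f'%np.degrees(np.linalg.norm(w)),'shift',t.round(1),'| at',s['tool_pos'].round(4),'q',s['q'].round(2))
E
python3 - <<'E'
from h import *
im=capture('top');np.save('t1.npy',im)
go((.50,.08,.30),pose(.10,0))
go((.50,-.10,.30),pose(-.7,0))
E
```

```text
turn [ 2.000e-03  1.000e-03 -1.624e+00] deg 93 shift [ -49.5 -381.3 -191.3] | at [ 0.5675 -0.2989  0.1093] q [-0.58  0.58  0.03  1.02 -0.    2.51]
turn [ 0.002  0.    -0.824] deg 47 shift [ -58.  -201.5 -191.1] | at [ 0.5675 -0.2989  0.1093] q [-0.58  0.58  0.03  1.02 -0.    2.51]
```

Request:
send_rows:
  commands:
    - [0,0,-0.14,0,0,-50,0]
    - [0,0,-0.28,-15,-40,-80,0]
    - [0,0,-0.42,-30,-70,-115,60]
    - [0,0,-0.56,-40,-110,-140,60]
    - [0,0,-0.7,-50,-150,-165,60]

```text
t: 2.7
tool_pos: [0.5111, -0.15, 0.2734]
orientation: [2.92, 1.153, 0.004]
contact_force: [0.9, -0.7, -0.5]
opening: 0.043
finger_force: 0.0
```

```bash
python3 - <<'E'
from h import *
go((.50,.05,.30),pose(.10,0))
go((.50,.05,.30),pose(.10,.2))
E
```

```text
turn [ 0.003 -0.    -0.919] deg 53 shift [ 128.5 -153.6  -26.8] | at [ 0.5111 -0.15    0.2734] q [-0.4   0.28  0.01  1.29  0.    1.99]
turn [ 0.095  0.186 -0.916] deg 54 shift [ 128.5 -153.6  -26.8] | at [ 0.5111 -0.15    0.2734] q [-0.4   0.28  0.01  1.29  0.    1.99]
```

Request:
send_rows:
  commands:
    - [0,0,-0.15,26,-31,-5,60]
    - [0,0,-0.3,52,-62,-10,60]
    - [0,0,-0.45,77,-92,-16,60]
    - [0,0,-0.6,103,-123,-22,60]
    - [0,0,-0.75,128,-154,-27,60]

```text
t: 3.2
tool_pos: [0.5007, 0.0505, 0.2993]
orientation: [2.294, 2.144, 0.003]
contact_force: [0.6, -0.6, -0.1]
opening: 0.0602
finger_force: 0.0
```

```bash
python3 - <<'E'
from h import *
T=np.radians(55);M=pose(.10,T);G=np.array([.555,.2335,.140])
pre=G-.09*M[:,2];print(pre)
go(pre+[0,-.02,.06],M); go(pre,M)
E
```

```text
[0.56236009 0.16014463 0.19162188]
turn [ 0.083  0.958 -0.153] deg 56 shift [93.6 55.3 47.8] | at [0.5007 0.0505 0.2993] q [-0.03  0.22 -0.01  1.34  0.    1.61]
turn [ 0.083  0.958 -0.153] deg 56 shift [113.5  53.8 107.8] | at [0.5007 0.0505 0.2993] q [-0.03  0.22 -0.01  1.34  0.    1.61]
```

Request:
send_rows:
  commands:
    - [0.012,0.14,-0.022,15,10,5,60]
    - [0.024,0.28,-0.045,30,20,12,60]
    - [0.036,0.42,-0.067,50,30,22,60]
    - [0.048,0.56,-0.09,65,38,30,60]
    - [0.06,0.7,-0.112,80,45,38,60]

```text
t: 3.7
tool_pos: [0.5527, 0.1256, 0.2616]
orientation: [-1.761, -1.843, -0.636]
contact_force: [0.6, 0.8, 0.2]
opening: 0.0602
finger_force: 0.0
```

```bash
python3 - <<'E'
from h import *
T=np.radians(55);M=pose(.10,T);G=np.array([.555,.2335,.140])
pre=G-.09*M[:,2]
go(pre,M)
E
```

```text
turn [ 0.029  0.253 -0.043] deg 15 shift [-19.5  12.2  75.2] | at [0.5527 0.1256 0.2616] q [-0.22  0.45  0.03  1.39  0.67  1.22]
```

Request:
send_rows:
  commands:
    - [0.015,0.13,-0.021,-7,4,25,60]
    - [0.029,0.253,-0.043,-14,8,50,60]
    - [0.029,0.253,-0.043,-19,12,75,60]
    - [0.029,0.253,-0.043,-19,12,75,60]
    - [0.029,0.253,-0.043,-19,12,75,60]

```text
t: 4.2
tool_pos: [0.5606, 0.1601, 0.1915]
orientation: [-1.551, -1.711, -0.798]
contact_force: [-0.5, -1.3, 0.2]
opening: 0.0603
finger_force: 0.0
```

```bash
python3 - <<'E'
from h import *
T=np.radians(55);M=pose(.10,T);G=np.array([.555,.2335,.140])
go(G-.008*M[:,2],M)
t=capture('top');s=capture('side')
a=cv2.resize(t[130:220,165:265],None,fx=4,fy=4);b=cv2.resize(s[170:305,160:260],None,fx=360/135,fy=360/135)
cv2.imwrite('pics/g.png',np.hstack([a,b[:360]])[:,:,::-1])
E
```

```text
turn [-0.003  0.005 -0.003] deg 0 shift [ 0.5  2.  81.8] | at [0.5606 0.1601 0.1915] q [-0.24  0.64 -0.01  1.36  0.88  1.02]
```

View pics/g.png

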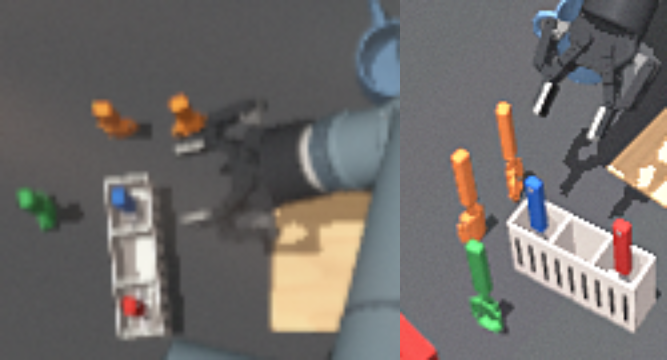

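The gripper is lined up with the blue handle (top crop (120,197)), and the pads are on either side of it. The far finger clears the orange one at (183,115). I'll narrow the opening and advance.

Request:
send_rows:
  commands:
    - [0,0,0,0,2,0,45]
    - [0,0,0,0,2,20,45]
    - [0,0,0,0,2,45,45]
    - [0,0,0,0,2,65,45]
    - [0,0,0,0,2,81,45]

```text
t: 4.8
tool_pos: [0.5561, 0.2269, 0.1448]
orientation: [-1.55, -1.713, -0.799]
contact_force: [-0.7, 0.1, 0.2]
opening: 0.0448
finger_force: 0.0
```

Request:
send_rows:
  commands:
    - [0,0,0,0,0,0,45]
    - [0,0,0,0,0,0,5]
    - [0,0,0,0,0,0,5]
    - [0,0,0,0,0,0,5]
    - [0,0,0,0,0,0,5]
  force: 70

```text
t: 5.3
tool_pos: [0.5564, 0.2259, 0.145]
orientation: [-1.551, -1.709, -0.8]
contact_force: [-1.0, -0.3, 5.1]
opening: 0.0162
finger_force: 68.3
```

```bash
python3 - <<'E'
from h import *
M=pose(.10,np.radians(55)); s=robot.sense()
print(s['contact_force'])
go(s['tool_pos']+[0,0,.12],M)
t=capture('top');s=capture('side')
a=cv2.resize(t[130:220,165:265],None,fx=4,fy=4);b=cv2.resize(s[170:305,160:260],None,fx=360/135,fy=360/135)
cv2.imwrite('pics/g2.png',np.hstack([a,b[:360]])[:,:,::-1])
E
```

```text
[-0.9785177  -0.27790768  5.13982672]
turn [-0.002  0.003 -0.004] deg 0 shift [ 98.1  -0.5 -69.1] | at [0.5564 0.2259 0.145 ] q [-0.13  0.63 -0.14  1.11  0.92  1.19]
```

View pics/g2.png

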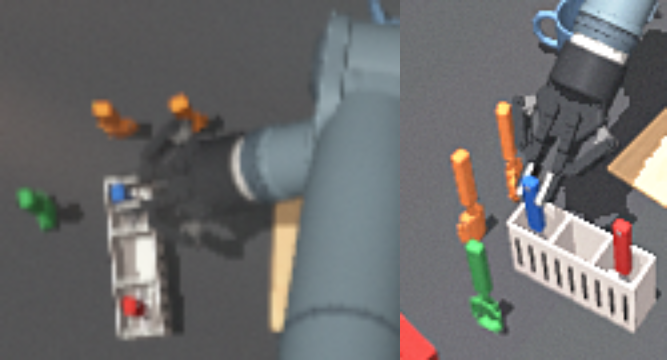

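The fingers hold the blue handle (top crop (118,192)) at 68 N. Lifting straight up.

Request:
send_rows:
  commands:
    - [0,0,0,12,0,-9,5]
    - [0,0,0,33,0,-23,5]
    - [0,0,0,57,0,-40,5]
    - [0,0,0,80,0,-56,5]
    - [0,0,0,106,0,-74,5]

```text
t: 5.9
tool_pos: [0.5562, 0.2264, 0.2733]
orientation: [-1.552, -1.711, -0.795]
contact_force: [0.7, -0.6, -1.1]
opening: 0.016
finger_force: 68.4
```

```bash
python3 - <<'E'
from h import *
s=robot.sense();print(s['opening'],s['finger_force'],s['contact_force'])
go((.53,.10,.30),pose(.10,np.radians(55)))
t=capture('top');s=capture('side')
a=cv2.resize(t[130:220,165:265],None,fx=4,fy=4);b=cv2.resize(s[150:305,160:260],None,fx=360/155,fy=360/155)
cv2.imwrite('pics/g3.png',np.hstack([a,b[:360]])[:,:,::-1])
E
```

```text
0.01600307800906313 68.36934570979793 [ 0.71095209 -0.64242298 -1.06624425]
turn [-0.004  0.006 -0.005] deg 0 shift [ -49.6  -38.9 -115.8] | at [0.5562 0.2264 0.2733] q [-0.13  0.52  0.03  1.39  0.92  1.19]
```

View pics/g3.png

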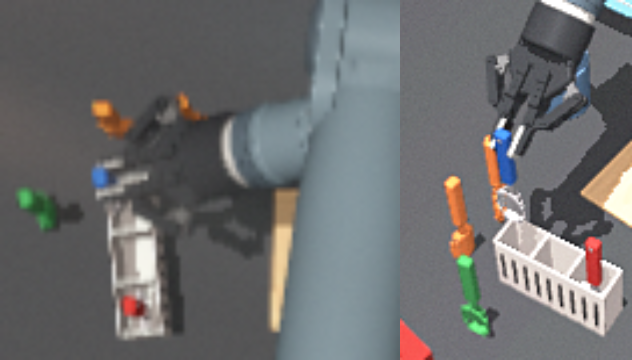

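The spoon is out of the drainer, hanging upright from the fingers. Carrying it over the board and turning it flat.

Request:
send_rows:
  commands:
    - [0,0,0,-5,-8,-23,5]
    - [0,0,0,-15,-16,-46,5]
    - [0,0,0,-28,-24,-70,5]
    - [0,0,0,-40,-32,-93,5]
    - [0,0,0,-50,-39,-116,5]

```text
t: 6.5
tool_pos: [0.5296, 0.0986, 0.2982]
orientation: [-1.551, -1.71, -0.795]
contact_force: [0.5, 0.7, -2.1]
opening: 0.0164
finger_force: 68.4
```

```bash
python3 - <<'E'
from h import *
T=np.radians(-35);M=pose(0,T);G=np.array([.50,.045,.12])
go(G-.008*M[:,2],M)
M1=pose(.05,np.radians(16));go(np.array([.515,.08,.28]),M1)
E
```

```text
turn [-0.026 -1.564  0.109] deg 90 shift [-166.8  -33.2   61.9] | at [0.5296 0.0986 0.2982] q [-0.36  0.56  0.12  1.69  0.82  0.87]
turn [-0.035 -0.675  0.038] deg 39 shift [-24.8 -16.2  -3.3] | at [0.5296 0.0986 0.2982] q [-0.36  0.56  0.12  1.69  0.82  0.87]
```

Request:
send_rows:
  commands:
    - [-0.003,-0.135,0.009,-5,-3,0,5]
    - [-0.006,-0.27,0.018,-10,-6,0,5]
    - [-0.009,-0.405,0.027,-15,-10,-1,5]
    - [-0.012,-0.54,0.036,-20,-13,-2,5]
    - [-0.015,-0.675,0.045,-25,-16,-3,5]

```text
t: 7.0
tool_pos: [0.5161, 0.0806, 0.2807]
orientation: [-2.011, -2.117, -0.258]
contact_force: [-0.8, 0.6, -0.7]
opening: 0.0163
finger_force: 68.5
```

```bash
python3 - <<'E'
from h import *
T=np.radians(-35);M=pose(0,T);G=np.array([.50,.045,.12])
go(G-.008*M[:,2],M)
go(G-.008*M[:,2]+[0,0,.08],pose(.02,np.radians(-20)))
E
```

```text
turn [-0.008 -0.884  0.058] deg 51 shift [-70.7 -15.1 140.5] | at [0.5161 0.0806 0.2807] q [-0.12  0.29  0.    1.35  0.27  1.39]
turn [-0.016 -0.622  0.035] deg 36 shift [-49.1 -16.5  63.5] | at [0.5161 0.0806 0.2807] q [-0.12  0.29  0.    1.35  0.27  1.39]
```

Request:
send_rows:
  commands:
    - [-0.001,-0.125,0.009,-10,-3,12,5]
    - [-0.003,-0.25,0.018,-20,-6,25,5]
    - [-0.005,-0.375,0.027,-30,-9,40,5]
    - [-0.006,-0.5,0.036,-40,-13,52,5]
    - [-0.007,-0.625,0.045,-49,-15,64,5]

```text
t: 7.5
tool_pos: [0.5008, 0.0511, 0.2055]
orientation: [2.02, 2.047, -0.368]
contact_force: [0.9, 1.0, -1.9]
opening: 0.016
finger_force: 68.5
```

```bash
python3 - <<'E'
from h import *
T=np.radians(-35);M=pose(0,T);G=np.array([.50,.045,.07])
go(G-.008*M[:,2],M)
E
```

```text
turn [-0.003 -0.26   0.015] deg 15 shift [ 42.9   0.4 121.6] | at [0.5008 0.0511 0.2055] q [ 0.17  0.32 -0.17  1.15 -0.34  1.74]
```

Request:
send_rows:
  commands:
    - [-0.002,-0.13,0.008,10,0,30,5]
    - [-0.003,-0.26,0.015,22,0,60,5]
    - [-0.003,-0.26,0.015,33,0,92,5]
    - [-0.003,-0.26,0.015,43,0,121,5]
    - [-0.003,-0.26,0.015,43,0,121,5]

```text
t: 8.0
tool_pos: [0.4959, 0.0502, 0.073]
orientation: [1.875, 1.881, -0.598]
contact_force: [-0.7, -0.7, -0.2]
opening: 0.0159
finger_force: 68.3
```

```bash
python3 - <<'E'
from h import *
T=np.radians(-35);M=pose(0,T);G=np.array([.50,.045,.03])
go(G-.008*M[:,2],M)
s=capture('side');b=cv2.resize(s[160:310,190:340],None,fx=4,fy=4)
cv2.imwrite('pics/l.png',b[:,:,::-1])
E
```

```text
turn [-0.008 -0.003  0.006] deg 1 shift [20.3  4.5 30.2] | at [0.4959 0.0502 0.073 ] q [ 0.29  0.55 -0.3   0.94 -0.58  1.92]
```

View pics/l.png

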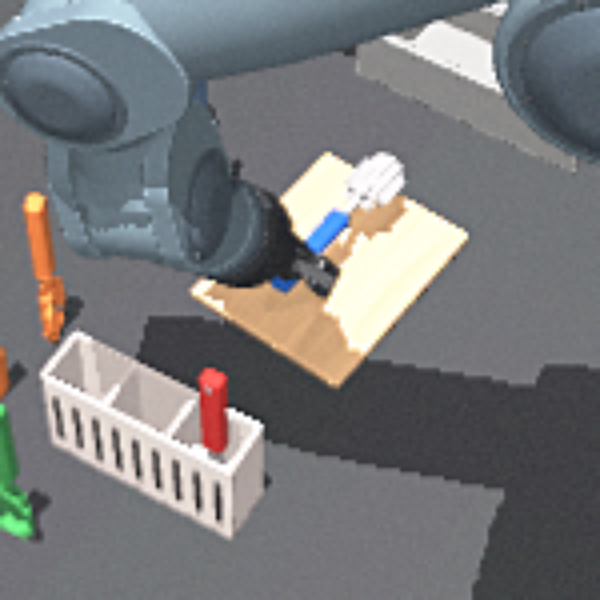

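The spoon hangs level over the board, handle to the left and bowl at crop (375,180). Lowering it.

Request:
send_rows:
  commands:
    - [0,0,0,8,3,11,5]
    - [0,0,0,14,4,20,5]
    - [0,0,0,18,4,26,5]
    - [0,0,0,20,4,29,5]
    - [0,0,0,20,4,29,5]

```text
t: 8.55
tool_pos: [0.5033, 0.0506, 0.0421]
orientation: [1.876, 1.876, -0.588]
contact_force: [0.2, -0.5, -0.8]
opening: 0.016
finger_force: 68.5
```

Request:
send_rows:
  commands:
    - [0,0,0,1,0,2,5]
    - [0,0,0,2,0,3,5]
    - [0,0,0,3,0,4,5]
    - [0,0,0,3,0,4,5]

```text
t: 8.95
tool_pos: [0.5035, 0.0511, 0.0374]
orientation: [1.875, 1.876, -0.587]
contact_force: [-0.4, 0.1, -1.3]
opening: 0.0161
finger_force: 68.5
```

Request:
send_rows:
  commands:
    - [0,0,0,1,0,2,5]
    - [0,0,0,3,0,4,5]
    - [0,0,0,4,0,6,5]
    - [0,0,0,4,0,6,5]

```text
t: 9.35
tool_pos: [0.5036, 0.051, 0.0304]
orientation: [1.875, 1.877, -0.587]
contact_force: [-1.0, 1.6, 2.8]
opening: 0.0163
finger_force: 70.5
```

Request:
send_rows:
  commands:
    - [0,0,0,0,0,0,17]
    - [0,0,0,0,0,0,22]
    - [0,0,0,0,0,0,30]
    - [0,0,0,0,0,0,45]
    - [0,0,0,0,0,0,45]

```text
t: 9.85
tool_pos: [0.5036, 0.0508, 0.0301]
orientation: [1.876, 1.876, -0.588]
contact_force: [-0.6, -0.6, 0.1]
opening: 0.045
finger_force: 0.0
```

Request:
send_rows:
  commands:
    - [0,0,0,0,0,-15,45]
    - [0,0,0,0,0,-40,45]
    - [0,0,0,0,0,-80,45]
    - [0,0,0,0,0,-120,45]
    - [0,0,0,0,0,-150,45]

```text
t: 10.35
tool_pos: [0.5041, 0.1375, 0.1555]
orientation: [1.875, 1.876, -0.585]
contact_force: [0.6, 0.4, 0.3]
opening: 0.0446
finger_force: 0.0
```

```bash
python3 - <<'E'
from h import *
t=capture('top');s=capture('side')
go((.45,.10,.25),pose(0,0))
for n,im in(('top',t),('side',s)):
    for c in blobs(im,(105,110,60),(125,255,255),(225,150,300,230) if n=='top' else (225,190,320,265)):
        b=cv2.minAreaRect(c);print(n,[v for v in b],plane(n,cv2.boxPoints(b),.022).round(3).tolist())
a=cv2.resize(t[150:225,220:360],None,fx=4,fy=4);b=cv2.resize(s[180:270,200:340],None,fx=4,fy=4)
cv2.imwrite('pics/r.png',np.vstack([a,b])[:600,:,::-1])
E
```

```text
turn [0.006 0.603 0.001] deg 35 shift [-85.  -55.7 -55. ] | at [0.5061 0.139  0.1568] q [ 0.44  0.56 -0.03  1.26 -0.54  2.08]
top [(247.5, 193.0), (2.0, 17.0), 90.0] [[0.509, 0.064, 0.022], [0.509, -0.009, 0.022], [0.5, -0.009, 0.022], [0.501, 0.064, 0.022]]
side [(264.4479675292969, 229.40725708007812), (4.97777795791626, 24.081682205200195), 42.273685455322266] [[0.514, 0.078, 0.022], [0.512, -0.012, 0.022], [0.494, -0.008, 0.022], [0.496, 0.082, 0.022]]
```

View pics/r.png

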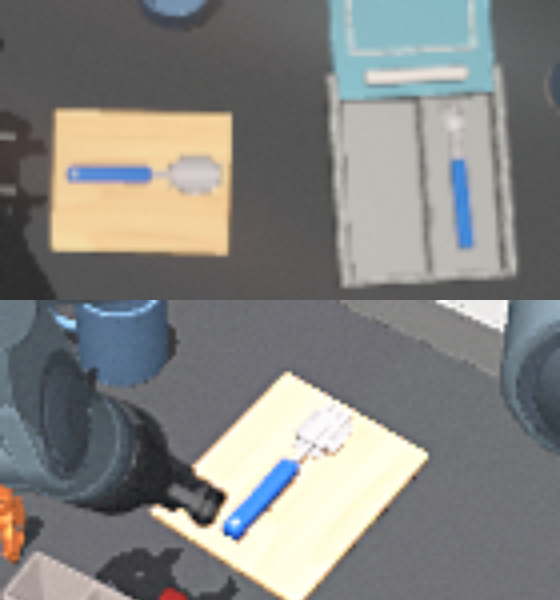

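The spoon lies flat on the board, handle end at top crop (70,173) and bowl at (195,175). The box's left lane is empty and uncovered, and the fork is in the right lane with its handle in front.

```bash
python3 - <<'E'
from h import *
C=np.array([.497,-.298,0]);y=.047;Rb=R.from_euler('z',y).as_matrix()
W=lambda p:C+Rb@np.array(p)/1000
for n,p in dict(fl=(-111,92,58),fr=(-111,-92,58),divfront=(-105,-8,42),div70=(70,-8,42),lane_in_front=(-105,86,4),lanemid=(0,40,4)).items():
    print(n,W(p).round(3),'crop',((proj('top',[W(p)])[0]-[220,150])*4).round(0))
bar=plane('top',[(220+416/4,150+76/4)],.075)[0];print('bar box',Rb.T@(bar-C)*1000)
go((.5045,.010,.12),pose(0,0)); 
print('place TCP',W((-26,40,0)))
E
```

```text
fl [ 0.382 -0.211  0.058] crop [341. 285.]
fr [ 0.39  -0.395  0.058] crop [516. 274.]
divfront [ 0.392 -0.311  0.042] crop [433. 274.]
div70 [ 0.567 -0.303  0.042] crop [421. 108.]
lane_in_front [ 0.388 -0.217  0.004] crop [340. 280.]
lanemid [ 0.495 -0.258  0.004] crop [376. 180.]
bar box [100.8155853    0.46676669  75.        ]
turn [0.006 0.603 0.001] deg 35 shift [-85.4  -2.1 103.4] | at [0.5061 0.139  0.1568] q [ 0.44  0.56 -0.03  1.26 -0.54  2.08]
place TCP [ 0.4691494  -0.25926572  0.        ]
```

Request:
send_rows:
  commands:
    - [0,0.14,0,-5,0,-5,45]
    - [0,0.28,0,-15,0,20,45]
    - [0,0.42,0,-35,-1,50,45]
    - [0,0.56,0,-60,-2,78,45]
    - [0.006,0.603,0,-85,-2,103,45]

```text
t: 10.95
tool_pos: [0.5003, 0.0046, 0.1165]
orientation: [-2.224, -2.214, 0.007]
contact_force: [1.0, 0.5, 0.0]
opening: 0.0452
finger_force: 0.0
```

```bash
python3 - <<'E'
from h import *
go((.5045,.010,.032),pose(0,0)); print(pose(0,0))
E
```

```text
turn [-0.006  0.    -0.005] deg 0 shift [ 5.5  4.6 84.5] | at [0.5003 0.0046 0.1165] q [-0.12  0.32 -0.37  0.89 -0.    1.46]
[[-0.  1. -0.]
 [ 1.  0.  0.]
 [ 0.  0. -1.]]
```

Request:
send_rows:
  commands:
    - [0,0,0,5,4,25,45]
    - [0,0,0,5,4,50,45]
    - [0,0,0,5,4,70,45]
    - [0,0,0,5,4,80,45]
    - [0,0,0,5,4,83,45]

```text
t: 11.45
tool_pos: [0.5033, 0.0123, 0.0325]
orientation: [-2.22, -2.215, 0.014]
contact_force: [-0.3, -0.0, 0.5]
opening: 0.0451
finger_force: 0.0
```

Request:
send_rows:
  commands:
    - [0,0,0,0,0,0,45]
    - [0,0,0,0,0,0,25]
    - [0,0,0,0,0,0,5]
    - [0,0,0,0,0,0,5]
    - [0,0,0,0,0,0,5]

```text
t: 11.95
tool_pos: [0.506, 0.0126, 0.0352]
orientation: [-2.222, -2.219, 0.009]
contact_force: [-0.9, 1.4, 6.5]
opening: 0.0155
finger_force: 69.9
```

Request:
send_rows:
  commands:
    - [0,0,0,0,0,-10,5]
    - [0,0,0,0,0,-30,5]
    - [0,0,0,0,0,-60,5]
    - [0,0,0,0,0,-90,5]
    - [0,0,0,0,0,-120,5]

```text
t: 12.45
tool_pos: [0.5054, 0.013, 0.1556]
orientation: [-2.221, -2.217, 0.011]
contact_force: [0.1, 0.5, -1.0]
opening: 0.016
finger_force: 69.1
```

```bash
python3 - <<'E'
from h import *
s=robot.sense();print(s['opening'],s['finger_force'],s['contact_force'])
go((.468,-.2595,.15),pose(np.pi/2+.047,0))
E
```

```text
0.016049833434448716 69.08517062111059 [ 0.06811674  0.46399844 -0.95901731]
turn [-0.008 -0.004 -1.619] deg 93 shift [-272.5  -36.9    6.6] | at [0.5054 0.013  0.1556] q [-0.1   0.29 -0.29  0.99 -0.    1.47]
```

Request:
send_rows:
  commands:
    - [0,0,-0.13,-27,-4,0,5]
    - [0,0,-0.26,-54,-8,0,5]
    - [0,0,-0.39,-81,-12,0,5]
    - [0,0,-0.52,-108,-16,0,5]
    - [0,0,-0.65,-135,-20,0,5]

```text
t: 12.95
tool_pos: [0.4851, -0.123, 0.1551]
orientation: [-1.388, -2.813, 0.009]
contact_force: [0.5, -0.1, -1.6]
opening: 0.0157
finger_force: 69.2
```

```bash
python3 - <<'E'
from h import *
go((.468,-.2595,.15),pose(np.pi/2+.047,0))
E
```

```text
turn [-0.006 -0.005 -0.964] deg 55 shift [-98.  -96.6   5.6] | at [ 0.4851 -0.123   0.1551] q [-0.37  0.28 -0.31  0.99 -0.01  0.54]
```

Request:
send_rows:
  commands:
    - [0,0,-0.14,-20,-20,0,5]
    - [0,0,-0.28,-40,-40,0,5]
    - [0,0,-0.42,-60,-60,0,5]
    - [0,0,-0.56,-80,-80,0,5]
    - [0,0,-0.7,-98,-97,0,5]

```text
t: 13.45
tool_pos: [0.4669, -0.26, 0.1555]
orientation: [-0.34, -3.116, 0.006]
contact_force: [0.8, 0.0, -0.7]
opening: 0.016
finger_force: 69.2
```

```bash
python3 - <<'E'
from h import *
go((.468,-.2595,.15),pose(np.pi/2+.047,0))
E
```

```text
turn [-0.003 -0.007 -0.264] deg 15 shift [-1.   0.7  5.5] | at [ 0.4669 -0.26    0.1555] q [-0.62  0.35 -0.21  1.01 -0.01 -0.41]
```

Request:
send_rows:
  commands:
    - [0,0,-0.13,0,1,3,5]
    - [0,0,-0.26,0,1,5,5]
    - [0,0,-0.264,0,1,5,5]
    - [0,0,-0.264,0,1,5,5]

```text
t: 13.85
tool_pos: [0.4675, -0.2576, 0.1504]
orientation: [0.061, -3.134, 0.004]
contact_force: [-0.7, -1.2, -0.6]
opening: 0.0157
finger_force: 69.1
```

```bash
python3 - <<'E'
from h import *
go((.468,-.2595,.05),pose(np.pi/2+.047,0))
t=capture('top');s=capture('side')
a=cv2.resize(t[150:225,285:355],None,fx=5,fy=5);b=cv2.resize(s[120:220,260:380],None,fx=3.75,fy=3.75)
cv2.imwrite('pics/p.png',np.hstack([a[:375],b[:375]])[:,:,::-1])
E
```

```text
turn [-0.002 -0.007 -0.008] deg 1 shift [ -1.1  -1.6 100.4] | at [ 0.4675 -0.2576  0.1504] q [-0.62  0.35 -0.22  1.   -0.01 -0.66]
```

View pics/p.png

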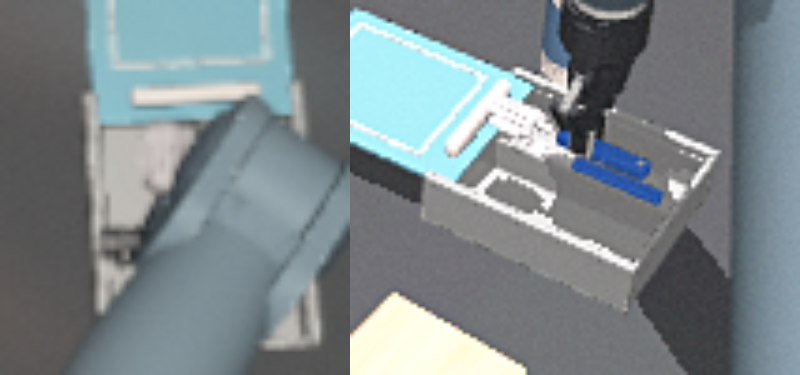

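The spoon is level above the empty lane, handle to the front. The bowl, at top crop (165,155), sits short of the cover's edge. Lowering it.

Request:
send_rows:
  commands:
    - [0,0,0,0,-1,15,5]
    - [0,0,0,0,-1,35,5]
    - [0,0,0,0,-1,55,5]
    - [0,0,0,0,-1,75,5]
    - [0,0,0,0,-1,90,5]

```text
t: 14.45
tool_pos: [0.4669, -0.2586, 0.0593]
orientation: [0.063, -3.133, 0.004]
contact_force: [0.0, 0.5, -0.6]
opening: 0.0153
finger_force: 69.1
```

Request:
send_rows:
  commands:
    - [0,0,0,0,0,8,5]
    - [0,0,0,0,0,15,5]
    - [0,0,0,0,0,20,5]
    - [0,0,0,0,0,24,5]
    - [0,0,0,0,0,26,5]

```text
t: 14.95
tool_pos: [0.4672, -0.2593, 0.0343]
orientation: [0.065, -3.135, 0.005]
contact_force: [1.0, -1.0, -1.7]
opening: 0.0157
finger_force: 69.1
```

Request:
send_rows:
  commands:
    - [0,0,0,0,0,1,5]
    - [0,0,0,0,0,2,5]
    - [0,0,0,0,0,2,5]

```text
t: 15.25
tool_pos: [0.4671, -0.2592, 0.0324]
orientation: [0.065, -3.134, 0.005]
contact_force: [0.1, 0.9, 0.3]
opening: 0.0154
finger_force: 69.1
```

Request:
send_rows:
  commands:
    - [0,0,0,0,0,1,5]
    - [0,0,0,0,0,2,5]
    - [0,0,0,0,0,3,5]
    - [0,0,0,0,0,3,5]

```text
t: 15.65
tool_pos: [0.467, -0.2593, 0.0295]
orientation: [0.065, -3.134, 0.005]
contact_force: [-1.6, 0.1, 1.5]
opening: 0.0157
finger_force: 69.5
```

Request:
send_rows:
  commands:
    - [0,0,0,0,0,1,5]
    - [0,0,0,0,0,2,5]
    - [0,0,0,0,0,2,5]

```text
t: 15.95
tool_pos: [0.4669, -0.2593, 0.0291]
orientation: [0.065, -3.135, 0.006]
contact_force: [-4.9, 3.0, 17.0]
opening: 0.0157
finger_force: 71.2
```

Request:
send_rows:
  commands:
    - [0,0,0,0,0,-1.5,5]
    - [0,0,0,0,0,-1.5,17]
    - [0,0,0,0,0,-1.5,20]
    - [0,0,0,0,0,-1.5,28]
    - [0,0,0,0,0,-1.5,38]

```text
t: 16.45
tool_pos: [0.4689, -0.2635, 0.0299]
orientation: [0.063, -3.137, 0.018]
contact_force: [-0.1, -7.3, 2.9]
opening: 0.0379
finger_force: 0.0
```

Request:
send_rows:
  commands:
    - [0,0,0,0,0,0,38]
    - [0,0,0,0,0,-10,38]
    - [0,0,0,0,0,-30,38]
    - [0,0,0,0,0,-70,38]
    - [0,0,0,0,0,-120,38]

```text
t: 16.95
tool_pos: [0.4658, -0.2571, 0.148]
orientation: [0.065, -3.13, -0.002]
contact_force: [0.4, -0.1, 0.2]
opening: 0.0379
finger_force: 0.0
```

```bash
python3 - <<'E'
from h import *
C=np.array([.497,-.298,0]);Rb=R.from_euler('z',.047).as_matrix()
# TCP on the far side of the bar, above the cover
go(C+Rb@[.130,0,.15],pose(np.pi/2+.047,0))
s=capture('side')
for c in blobs(s,(105,110,60),(125,255,255),(300,150,370,200)):
    b=cv2.boxPoints(cv2.minAreaRect(c));print('blue box-frame',((plane('side',b,.016)-C)@Rb*1000).round(0).tolist())
E
```

```text
turn [ 0.002 -0.011 -0.005] deg 1 shift [-159.4  -41.4   -3.9] | at [ 0.4658 -0.2571  0.148 ] q [-0.62  0.35 -0.23  1.   -0.01 -0.66]
blue box-frame [[-0.0, 45.0, 16.0], [2.0, 32.0, 16.0], [-88.0, 32.0, 16.0], [-90.0, 45.0, 16.0]]
blue box-frame [[14.0, -31.0, 16.0], [19.0, -51.0, 16.0], [-75.0, -54.0, 16.0], [-78.0, -35.0, 16.0]]
```

The spoon lies in the lane: handle at box x −90..0, y 32..45 mm. Next, move past the grip bar and push the cover home.

Request:
send_rows:
  commands:
    - [0,0,0,-40,-10,0,0]
    - [0,0,0,-80,-21,0,0]
    - [0,0,0,-120,-31,0,0]
    - [0,0,0,-160,-41,0,0]
    - [0,0,0,-160,-41,0,0]

```text
t: 17.5
tool_pos: [0.6334, -0.2934, 0.145]
orientation: [0.068, -3.135, 0.003]
contact_force: [-1.1, 0.3, 0.5]
opening: -0.0
finger_force: 0.0
```

Request:
send_rows:
  commands:
    - [0,0,0,0,0,25,0]
    - [0,0,0,0,0,45,0]
    - [0,0,0,0,0,60,0]
    - [0,0,0,0,0,67,0]
    - [0,0,0,0,0,67,0]

```text
t: 18.0
tool_pos: [0.6274, -0.2925, 0.0794]
orientation: [0.065, -3.131, 0.001]
contact_force: [0.3, -0.1, 0.6]
opening: 0.0
finger_force: 0.0
```

Request:
send_rows:
  commands:
    - [0,0,0,20,0,-2,0]
    - [0,0,0,50,0,-3,0]
    - [0,0,0,80,0,-3,0]
    - [0,0,0,110,0,-3,0]
    - [0,0,0,140,0,-3,0]

```text
t: 18.5
tool_pos: [0.4898, -0.2997, 0.0864]
orientation: [0.066, -3.139, 0.007]
contact_force: [3.5, -0.3, -2.9]
opening: -0.0001
finger_force: 1.6
```

Request:
send_rows:
  commands:
    - [0,0,0,20,0,0,0]
    - [0,0,0,35,0,0,0]
    - [0,0,0,45,0,0,0]
    - [0,0,0,52,0,0,0]
    - [0,0,0,52,0,0,0]

```text
t: 19.0
tool_pos: [0.4368, -0.3017, 0.0858]
orientation: [0.064, -3.135, 0.006]
contact_force: [0.4, 1.0, -0.7]
opening: -0.0
finger_force: 0.0
```

Creep to the stop, watching the force.

Request:
send_rows:
  commands:
    - [0,0,0,2,0,0,0]
    - [0,0,0,4,0,0,0]
    - [0,0,0,6,0,0,0]
    - [0,0,0,8,0,0,0]
    - [0,0,0,8,0,0,0]

```text
t: 19.5
tool_pos: [0.4297, -0.3019, 0.0853]
orientation: [0.065, -3.135, 0.005]
contact_force: [4.3, -1.2, 1.3]
opening: 0.0002
finger_force: 1.9
```

Request:
send_rows:
  commands:
    - [0,0,0,1,0,0,0]
    - [0,0,0,2,0,0,0]
    - [0,0,0,3,0,0,0]
    - [0,0,0,4,0,0,0]
    - [0,0,0,4,0,0,0]

```text
t: 20.0
tool_pos: [0.4294, -0.3019, 0.0855]
orientation: [-0.067, 3.138, -0.003]
contact_force: [13.4, 1.2, -6.9]
opening: -0.0
finger_force: 7.0
```

The force has built up with no motion, at the predicted home position. Backing off and rising.

Request:
send_rows:
  commands:
    - [0,0,0,-12,0,0,0]
    - [0,0,0,-12,0,-20,0]
    - [0,0,0,-12,0,-60,0]
    - [0,0,0,-12,0,-110,0]
    - [0,0,0,-12,0,-150,0]

```text
t: 20.5
tool_pos: [0.437, -0.3003, 0.2367]
orientation: [0.065, -3.131, 0.004]
contact_force: [0.8, -1.1, 0.2]
opening: 0.0003
finger_force: 0.0
```

```bash
python3 - <<'E'
from h import *
C=np.array([.497,-.298,0]);Rb=R.from_euler('z',.047).as_matrix()
s=capture('side')
c=max(blobs(s,(85,80,120),(105,255,255),(260,120,380,220)),key=len)
q=c[:,0].astype(float);P=(plane('side',q,.055)-C)@Rb*1000
print('cover x range',np.percentile(P[:,0],[1,99]),'y',np.percentile(P[:,1],[1,99]),'expected x -105..110')
r=robot.sense();print(r['tool_pos'],r['contact_force'])
E
```

```text
cover x range [-101.19381189  112.82519372] y [-82.25648699  77.18170465] expected x -105..110
[ 0.43945943 -0.30240052  0.24346127] [ 1.51554728 -1.23806568  3.34822788]
```

```bash
python3 -c "
from workcell import robot
print(robot.close_job())"
```

```text
the job is handed in; nothing more can be done
None
```

The spoon is flat in the empty lane beside the fork, handle to the front. The cover is closed to its stop and the job is handed in at about 20 s, but I don't have the judge's verdict.

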